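Reset the thickness stop of a flatbread press and lock its jam nut

ROBOT

A 7-joint arm with a two-finger parallel gripper is mounted at the origin on the work surface. World frame = base frame: x ahead of the robot, y to its left, z up, the work surface at z = 0. Lengths are in m, angles in degrees, forces in N, time in s.
With the tool pointing down it reaches from about 0.425 to 0.95 m from the base axis. Payload 16.7 kg.
Tool frame: the origin (TCP) lies at the very end of the fingers, on their centre line; the grasp point (between the pads) lies 19 mm behind it; x points along the fingers, z is the direction in which the jaws open and shut, and the axes are right-handed (so a half turn about x gives the same grasp; the last joint's range is limited). The gripper opens to 94 mm and grips with 3 to 60 N. Pads are 16 mm wide; open, the fingers measure 119 mm over their backs; the gripper's body (75 mm by 177 mm) begins 78 mm behind the grasp point.
Start: joints at [68.726, 24.414, 4.234, 92.017, -1.954, 63.644, -3.845], TCP at [0.148, -0.658, 0.205] pointing down, gripper open.
Joint ranges: [-163.25, 163.25], [-28.42, 122.38], [-70.27, 78.77], [12.13, 141.07], [-58.53, 238.53], [9.26, 117.41], [-156.51, 156.51]. Speed limits (degrees/s): [108.29, 108.29, 136.94, 136.94, 172.46, 172.46, 172.46].

INTERFACE

Orientations are given as a 3x3 rotation matrix whose columns are the frame's x, y, z axes.
In Python, from workcell import sense, get_image, camera_params, sign_off, recognise gives the robot as it stands.
- The arm moves only by the tool move_arm, never from a script. Its arguments are lists of equal length, an entry for each row: "jaw": the finger opening in cm, from 0 to 9.4; "slide": the shift along the tool's x, y, z in cm, a list of three; "rot": the turn, a rotation vector about the tool's x, y, z in rad, a list of three. A call has exactly 8 rows; each row is the pose to reach, as a shift and turn from the pose commanded when the call began, along the tool's axes at that moment; what a row does not reach only later rows make up. A row lasts 1/8 s, in which the tool goes at most 62.5 mm and 10.7 degrees, less where a joint would pass 70% of its speed; a pose out of reach is approached as far as the arm can. A call with a gripper value outside its range is refused whole. The fingers move at their own pace and stop on an object; "newtons" is the grip in N (left out, the last holds). Time passes only in rows, so rows that repeat a pose let the fingers close, or fill a call up. It gives the time, the measured TCP pose, the force and the opening at its end, in the units of the state.
- sense(): the state, without advancing time (a new reading comes with each control period).
- get_image(name): name is "side" or "top"; returns the picture (480x640x3 uint8, red, green, blue); there is no depth.
- camera_params(name): a dict with "mtx" (3x3 intrinsics, pixels), "eye" and "rotation" of the camera in the world. Camera axes: x right, y up, looking along -z (the intrinsics and any distortion apply to the point x, -y, -z); pixel columns grow to the right and rows downward; lengths in m; the calibration is good to about 2 mm. A picture is of the moment at which its call begins. camera_params takes no time and is no camera call.
- sign_off(): hands the job in, once; it reports no verdict.
Trained networks look in the newest picture that a camera, given by its name, has taken for a name from the list of things; names that differ only in an ending like _2 or _b are one class to them, and where a whole thing is asked for, a point or a joint stands for the part that bears it (a point fixed in the world has none). Each returns a list of dicts, best first, with "p" (0 to 1); they miss things now and then, are a little off and sometimes report something else, mostly with a low value. They report only what shows in the picture. A call takes as long as a camera call.
- recognise(camera, name): "extent" ([left, top, right, bottom] in pixels, round what is visible of it).
The state is a dict: "clock": time; "joints": joint angles; "qvel": joint speeds; "effort": joint torques, N m; "tool_pos": TCP position; "eef_rot": TCP orientation; "contact_force": force on the tool from outside, world axes, zero at the start; "wrist_torque": the same for the moment, N m; "finger_gap": finger opening in m.
Only numpy, scipy, OpenCV 4.12 (cv2) and the standard library are available. Lean on these libraries where they do the work, as an engineer would, in place of code of your own. Each camera call takes 0.05 s, during which the arm holds its last target. There are 200 camera calls.

TASK

The flatbread press is closed on its setting disc, but its stop screw stands clear of the pad below it. Slacken the jam nut, run the screw down until its foot just comes to bear on the pad, enough to feel but without straining it, then lock the jam nut again, firmly hand-tight, a little tighter than you found it. Leave the other things alone.

Things in the scene. Friction and masses are not known exactly. Their poses are not given: they have to be found in the camera images.
- press: closed cast-aluminium flatbread press, round plates 200 mm across, lever folded over the top (72 mm high), fixed to the slab. Origin: centre of its underside, z up. Hinge at +x, lever pivot at -x. A lug carries the upright stop 120 mm from the centre towards (-x, -y), its axis at (-84.9, -84.9) mm. Nothing near the stop is higher than its boss top, 68 mm, but nut and screw
- jam_nut: steel hex nut on the screw, 36 mm across flats, 18 mm high, on a thin washer over the boss. Origin: its centre (79 mm up), z up; x points to a corner, y to a flat. Right-handed: anticlockwise from above slackens. It starts nipped (0.1 to 0.25 N m), is slack after 0.08 to 0.12 rad and then turns at 0.04 N m. Lock it tighter than it was: about 0.4 N m, reached some 0.2 rad past first bite
- stop_screw: stop screw. Origin: centre of its flat thumb tab (24 mm along x, 10 mm thick along y, 24 mm high), 112 mm up; a 24 mm collar is 13 to 15 mm below it, the white foot 98 mm below. Clockwise from above lowers it, on a fine thread (sinks too little to see), at 0.06 N m with the nut slack; 0.4 to 1.5 rad to the pad. From touch torque climbs some 4 N m per rad: 0.15 to 0.4 N m is right
- stop_boss: upright round boss, 31 mm across, in the press's lug; the screw passes through it. Origin: centre of its flat top, on the axis of screw and nut, 68 mm above the slab. The nut clamps down on this face through its tab washer, which keeps the screw from following the nut. Turn slowly near a stop; friction keeps the twist left by a step that overshoots, so read the torque after small steps (0.02 rad)
- stop_pad: black rubber disc, 28 mm across, 4.6 mm thick, lying on the lower lug under the screw's foot. Origin: centre of its underside, its direction means nothing. Foot and pad are a fraction of a mm apart at the start, a little different each time, too little to measure: find the touch by feel. Pad and foot are strained if driven on 0.2 rad or more past touch, or struck by turning fast (over 0.5 rad/s)
- tongs: bystander: stainless kitchen tongs lying flat, 235 mm long along x, 48 mm wide, 12 mm high. Origin: centre of the underside
- jug: bystander: glass jug standing upside down, 112 mm across at the slab, 169 mm high, handle towards +y. Origin: centre of the underside, on the slab
- utensil_pot: bystander: white ceramic pot, 118 mm across, 150 mm high, with wooden and steel utensils to 315 mm. Origin: centre of the underside

How it is judged:
By the outcome, as a careful person would: the job done as asked, in the order asked, and still so for the second after the job is handed in, with the robot touching nothing.
It also fails if it takes over 72 s, if anything falls off the work surface, if the arm or the gripper's body presses on something with over 40 N, if the wrist force passes 120 N, or if a joint passes its speed limit or range.

## Working session

There is one attempt and no reset: what is moved stays moved. The work goes in short steps, Python scripts to look and compute and a tool call to move; the robot and the scene stay as the last step left them, time stands still between calls to the robot, and variables do not carry over. Pictures are saved under pics/ and viewed, about 8 in all and at most 12, crops included, and the job is handed in when it is done.

Besides the shell and the picture viewer there is one more tool, called after "Request:" as name(argument=value, ...), one argument or row to a line, values as JSON. move_arm: Moves the arm, as the interface text tells. Its arguments: {"type":"object","properties":{"jaw":{"type":"array","items":{"type":"number"}},"slide":{"type":"array","items":{"type":"array","items":{"type":"number"}}},"rot":{"type":"array","items":{"type":"array","items":{"type":"number"}}},"newtons":{"type":"number"}},"required":["jaw","slide","rot"]}

```bash
ls; mkdir -p pics; cat > h.py <<'E'
import numpy as np,cv2
from workcell import *
def ray(cam,u,v):
    c=camera_params(cam);K=np.array(c['mtx']);R=np.array(c['rotation']);e=np.array(c['eye'])
    p=np.linalg.inv(K)@[u,v,1];d=R@[p[0],-p[1],-p[2]];return e,d/np.linalg.norm(d)
def proj(cam,P):
    c=camera_params(cam);K=np.array(c['mtx']);R=np.array(c['rotation']);e=np.array(c['eye'])
    q=R.T@(np.array(P)-e);p=K@[q[0],-q[1],-q[2]];return p[:2]/p[2]
def tri(a,b):
    A=np.zeros((3,3));y=np.zeros(3)
    for e,d in (a,b):
        M=np.eye(3)-np.outer(d,d);A+=M;y+=M@e
    x=np.linalg.solve(A,y);return x,[np.linalg.norm(np.cross(x-e,d)) for e,d in (a,b)]
E
python3 - <<'E'
from h import *
np.set_printoptions(precision=3,suppress=True)
s=sense();print(s)
for c in('side','top'):
    im=get_image(c);cv2.imwrite(f'pics/{c}0.png',im[:,:,::-1]);print(c,camera_params(c))
    for n in('jam_nut','stop_screw','stop_boss','press','stop_pad'):print(n,recognise(c,n)[:2])
E
```

```text
pics
{'clock': 0.0, 'joints': array([68.727, 24.449,  4.231, 92.053, -1.954, 63.645, -3.843]), 'qvel': array([-0.041, -0.006, -0.003, -0.05 , -0.045, -0.051, -0.037]), 'effort': array([ -0.001, -93.583,   3.666, -45.419,  -0.049,   0.02 ,   0.   ]), 'tool_pos': array([ 0.148, -0.658,  0.205]), 'eef_rot': array([[-0.   ,  0.976,  0.22 ],
       [ 0.001,  0.22 , -0.976],
       [-1.   , -0.   , -0.001]]), 'contact_force': array([ 0.245, -0.097,  0.462]), 'wrist_torque': array([0.059, 0.008, 0.008]), 'finger_gap': 0.09413397950040914}
side {'mtx': array([[588.053,   0.   , 322.377],
       [  0.   , 588.053, 230.604],
       [  0.   ,   0.   ,   1.   ]]), 'eye': array([ 0.33 , -0.882,  0.645]), 'rotation': array([[ 0.983,  0.076, -0.167],
       [-0.183,  0.503, -0.845],
       [ 0.02 ,  0.861,  0.509]])}
jam_nut [{'extent': [336.1, 238.0, 356.4, 251.9], 'p': 0.8}, {'extent': [338.7, 273.0, 348.9, 277.2], 'p': 0.54}]
stop_screw [{'extent': [341.5, 220.3, 352.8, 280.4], 'p': 0.84}, {'extent': [317.3, 121.4, 364.4, 206.9], 'p': 0.55}]
stop_boss [{'extent': [333.4, 254.5, 352.8, 265.5], 'p': 0.73}]
press [{'extent': [317.0, 213.4, 471.6, 283.5], 'p': 0.71}]
stop_pad [{'extent': [314.8, 214.0, 470.2, 286.0], 'p': 0.54}]
top {'mtx': array([[621.644,   0.   , 318.815],
       [  0.   , 621.644, 244.155],
       [  0.   ,   0.   ,   1.   ]]), 'eye': array([0.277, 0.039, 1.557]), 'rotation': array([[-0.009,  0.985, -0.171],
       [-1.   , -0.009,  0.001],
       [-0.001,  0.171,  0.985]])}
jam_nut []
stop_screw []
stop_boss [{'extent': [108.5, 237.4, 200.2, 309.1], 'p': 0.26}]
press [{'extent': [259.4, 126.4, 338.0, 255.7], 'p': 0.75}]
stop_pad []
```

```bash
python3 - <<'E'
import cv2,numpy as np
s=cv2.imread('pics/side0.png');t=cv2.imread('pics/top0.png')
a=cv2.resize(s,(400,300));b=cv2.resize(t,(400,300))
c=cv2.resize(s[205:295,300:420],(400,300),interpolation=cv2.INTER_CUBIC);d=cv2.resize(t[120:261,245:433],(400,300),interpolation=cv2.INTER_CUBIC)
cv2.imwrite('pics/m0.png',np.vstack([np.hstack([a,b]),np.hstack([c,d])]))
E
```

```text
(no output)
```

View pics/m0.png

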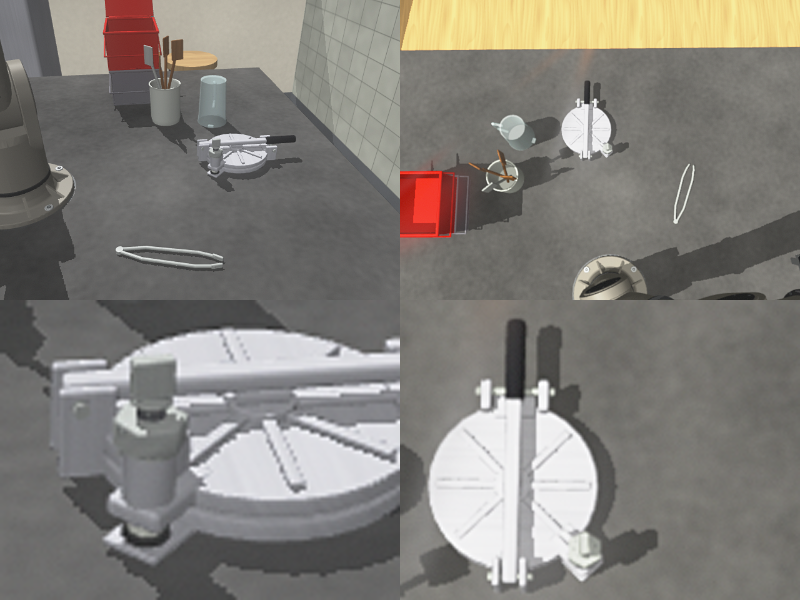

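The stop shows in the side view (tab about px 346,227; nut 346,245) and in the top view about px 331,233. Now an enlarged view for the angles.

```bash
python3 - <<'E'
import cv2,numpy as np
from h import *
np.set_printoptions(precision=4,suppress=True)
s=cv2.imread('pics/side0.png');t=cv2.imread('pics/top0.png')
c=cv2.resize(s[215:295,320:373],(400,600),interpolation=cv2.INTER_CUBIC);d=cv2.resize(t[212:258,317:348],(400,600),interpolation=cv2.INTER_CUBIC)
cv2.imwrite('pics/m1.png',np.hstack([c,d]))
print(tri(ray('side',346.5,227.5),ray('top',331.5,232.8)))
E
```

```text
(array([0.5523, 0.0073, 0.1116]), [np.float64(0.0016490943026272254), np.float64(0.0016490943026271842)])
```

View pics/m1.png

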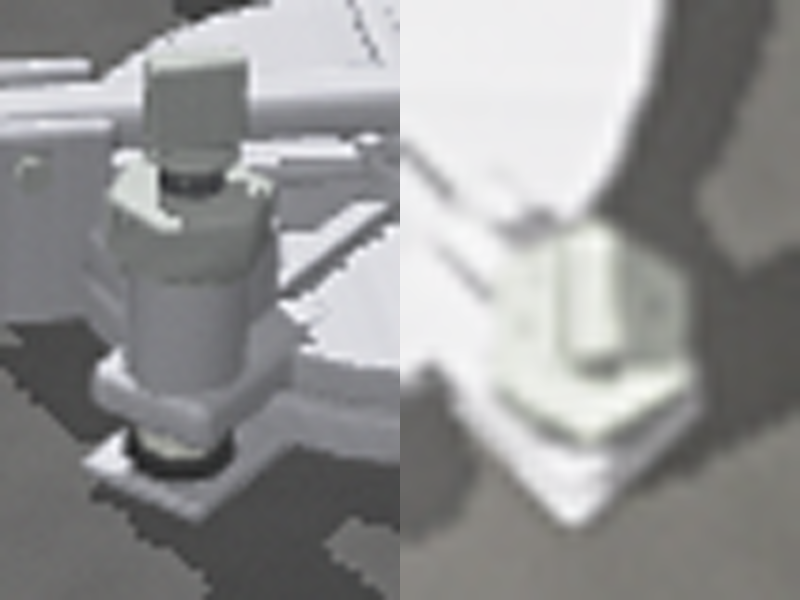

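Side crop: tab seen broadside (x 147–250, y 55–160 in crop), nut below. Top crop: tab runs nearly vertical (≈ world x), with nut corners up/down. Next I convert these points to world coordinates and overlay a model.

```bash
cat > ov.py <<'E'
from h import *
from scipy.optimize import least_squares
np.set_printoptions(precision=4,suppress=True)
def at(u,v,z):
    e,d=ray('top',u,v);return e+d*(z-e[2])/d[2]
T=lambda x,y:(317+(x-400)*31/400,212+y*46/600)
S=lambda x,y:(320+x*53/400,215+y*80/600)
nut=[(600,215),(688,290),(692,368),(585,440),(495,380),(498,275)]
P=np.array([at(*T(*p),.088) for p in nut]);print(P,P.mean(0))
c=P.mean(0)[:2];a=np.degrees(np.arctan2(P[:,1]-c[1],P[:,0]-c[0]));print(a,a%60)
for p in [(570,228),(612,225),(622,355),(575,360)]:print(at(*T(*p),.124))
# tab face in side view: corners
for n,p,z in [('TL',(147,62),.124),('TR',(249,58),.124),('BL',(160,160),.1),('BR',(240,163),.1)]:
    e,d=ray('side',*S(*p));print(n,e+d*(z-e[2])/d[2])
E
python3 ov.py
cat > ov2.py <<'E'
from h import *
import sys
x,y,na,ta,out=*map(float,sys.argv[1:5]),sys.argv[5]
def hexa(z):return [(x+.0208*np.cos(np.radians(na+60*k)),y+.0208*np.sin(np.radians(na+60*k)),z) for k in range(6)]
def tab(z):
    c,s=np.cos(np.radians(ta)),np.sin(np.radians(ta));return [(x+a*c-b*s,y+a*s+b*c,z) for a,b in((.012,.005),(-.012,.005),(-.012,-.005),(.012,-.005))]
r=[]
for cam,(x0,x1,y0,y1) in(('side',(320,373,215,295)),('top',(317,348,212,258))):
    im=cv2.imread(f'pics/{cam}0.png')[y0:y1,x0:x1];im=cv2.resize(im,(400,600),interpolation=cv2.INTER_CUBIC)
    f=np.array([400/(x1-x0),600/(y1-y0)])
    for pts,col in((hexa(.088),(0,0,255)),(hexa(.07),(0,160,255)),(tab(.124),(255,0,0)),(tab(.1),(255,160,0))):
        q=np.array([(proj(cam,p)+.5-[x0,y0])*f for p in pts]).astype(int);cv2.polylines(im,[q],True,col,1)
    r.append(im)
cv2.imwrite(out,np.hstack(r))
E
python3 ov2.py .552 .007 -5 0 pics/o1.png
```

```text
[[ 0.569   0.0041  0.088 ]
 [ 0.5548 -0.0121  0.088 ]
 [ 0.5402 -0.0127  0.088 ]
 [ 0.5269  0.0074  0.088 ]
 [ 0.5383  0.024   0.088 ]
 [ 0.5579  0.0232  0.088 ]] [0.5479 0.0056 0.088 ]
[  -4.2354  -68.6825 -112.7196  175.2308  117.59     60.1966] [55.7646 51.3175  7.2804 55.2308 57.59    0.1966]
[0.5595 0.0104 0.124 ]
[0.56   0.0028 0.124 ]
[0.5362 0.0012 0.124 ]
[0.5354 0.0098 0.124 ]
TL [0.5363 0.0029 0.124 ]
TR [0.5606 0.0012 0.124 ]
BL [ 0.5391 -0.0028  0.1   ]
BR [ 0.5576 -0.0071  0.1   ]
```

View pics/o1.png

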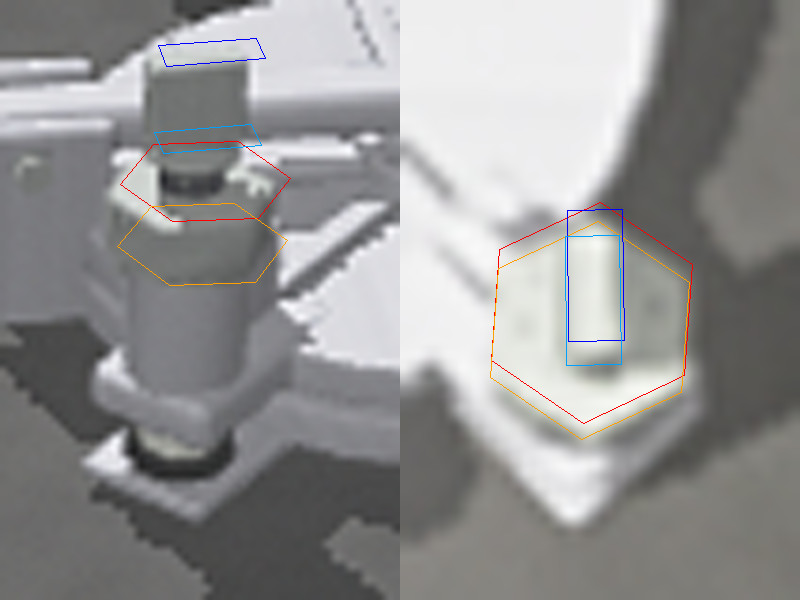

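```bash
python3 ov2.py .5495 .005 -5 0 pics/o2.png
```

```text
(no output)
```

View pics/o2.png

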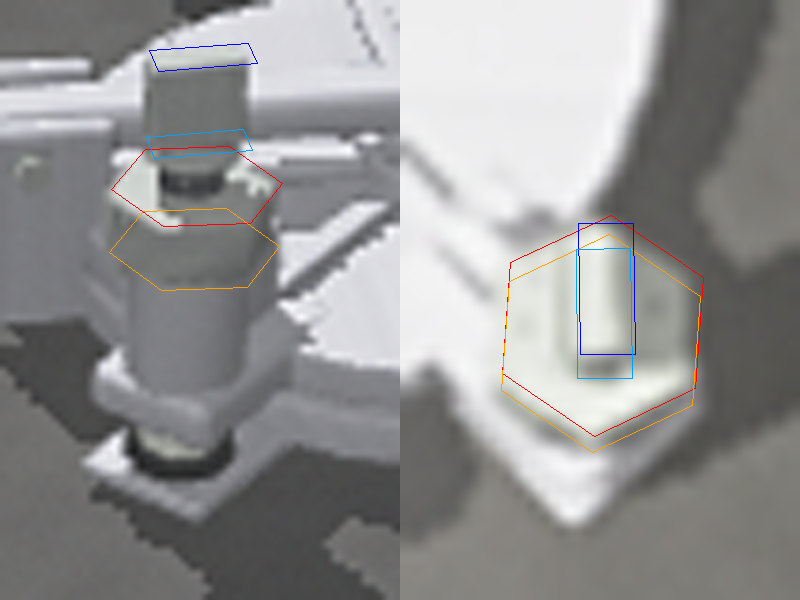

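The overlay fits within about 1 px on both views: axis ≈ (0.549, 0.006), nut corner yaw ≈ -5°, tab yaw ≈ -3°. Heights match the text (tab triangulated at z = 0.1116). Moving over.

Request:
move_arm(
  jaw=[6,6,6,6,6,6,6,6],
  slide=[
    [0,2.4,-2.5],
    [0,6,-6.25],
    [0,9.6,-10],
    [0,13.4,-14],
    [0,17.3,-18],
    [0,21.1,-22],
    [0,25,-26],
    [0,28.8,-30],
  ],
  rot=[
    [0.04,0,0],
    [0.08,0,0],
    [0.12,0,0],
    [0.16,0,0],
    [0.2,0,0],
    [0.24,0,0],
    [0.28,0,0],
    [0.309,0,0],
  ],
)

```text
clock: 1.6
tool_pos: [0.3642, -0.3009, 0.2058]
eef_rot: [[0.001, 0.996, -0.088], [-0.0, -0.088, -0.996], [-1.0, 0.001, 0.0]]
contact_force: [0.8, 0.1, -0.6]
finger_gap: 0.0599
```

Request:
move_arm(
  jaw=[6,6,6,6,6,6,6,6],
  slide=[
    [0,2.5,-5.1],
    [0,5,-10.2],
    [0,7.5,-15.3],
    [0,10,-20.4],
    [0,12.3,-25.2],
    [0,14.4,-29.5],
    [0,15.8,-32.3],
    [0,15.8,-32.3],
  ],
  rot=[
    [0,0,0],
    [0,0,0],
    [0,0,0],
    [0,0,0],
    [0,0,0],
    [0,0,0],
    [0,0,0],
    [0,0,0],
  ],
)

```text
clock: 2.6
tool_pos: [0.5497, 0.008, 0.2054]
eef_rot: [[0.0, 0.996, -0.084], [0.001, -0.084, -0.996], [-1.0, -0.0, -0.001]]
contact_force: [-1.0, -0.6, 0.8]
finger_gap: 0.0598
```

Request:
move_arm(
  jaw=[6,6,6,6,6,6,6,6],
  slide=[
    [1,0,0],
    [3,0,0],
    [5.5,0,0],
    [8,0,0],
    [10,0,0],
    [12,0,0],
    [13.2,0,0],
    [13.2,0,0],
  ],
  rot=[
    [0,0,0],
    [0,0,0],
    [0,0,0],
    [0,0,0],
    [0,0,0],
    [0,0,0],
    [0,0,0],
    [0,0,0],
  ],
)

```text
clock: 3.6
tool_pos: [0.5483, 0.0049, 0.0728]
eef_rot: [[-0.001, 0.996, -0.088], [-0.0, -0.088, -0.996], [-1.0, -0.001, 0.0]]
contact_force: [-0.1, -0.2, 0.2]
finger_gap: 0.0602
```

```bash
python3 - <<'E'
from h import *
np.set_printoptions(precision=4,suppress=True)
r=[]
for cam,(x0,x1,y0,y1) in(('side',(300,400,175,300)),('top',(300,364,190,270))):
    im=get_image(cam)[:,:,::-1];cv2.imwrite(f'pics/{cam}1.png',im)
    r.append(cv2.resize(im[y0:y1,x0:x1],(400,500),interpolation=cv2.INTER_CUBIC))
cv2.imwrite('pics/m2.png',np.hstack(r));s=sense()
for k in('tool_pos','contact_force','wrist_torque','joints'):print(k,s[k])
E
```

```text
tool_pos [0.5492 0.0053 0.0739]
contact_force [-0.2774  0.1082 -0.5518]
wrist_torque [ 0.0487  0.0091 -0.0106]
joints [   9.6721   23.2024  -20.6613  113.7683   11.3595   44.918  -112.5627]
```

View pics/m2.png

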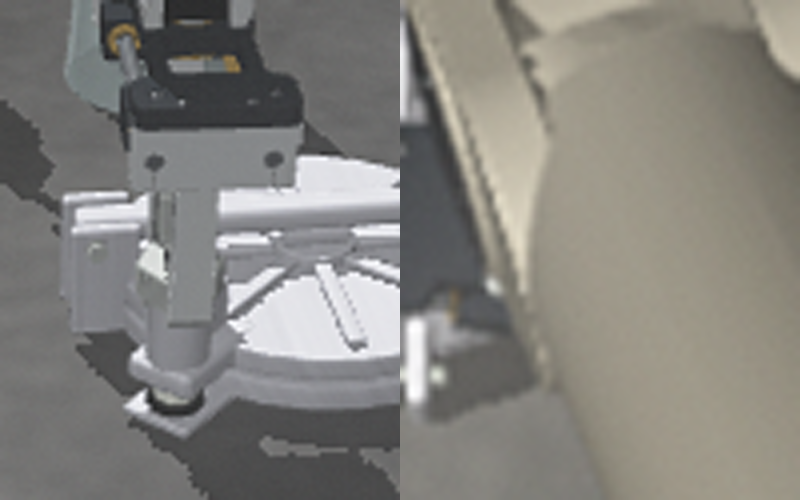

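Side view: the near finger (crop px 168–218, tip y≈320) stands in front of the nut, right where the model puts it. Closing.

Request:
move_arm(
  jaw=[4.5,4,3,3,3,3,3,3],
  slide=[
    [0,0,0],
    [0,0,0],
    [0,0,0],
    [0,0,0],
    [0,0,0],
    [0,0,0],
    [0,0,0],
    [0,0,0],
  ],
  rot=[
    [0,0,0],
    [0,0,0],
    [0,0,0],
    [0,0,0],
    [0,0,0],
    [0,0,0],
    [0,0,0],
    [0,0,0],
  ],
  newtons=25,
)

```text
clock: 4.7
tool_pos: [0.5493, 0.0064, 0.0739]
eef_rot: [[0.001, 0.996, -0.086], [0.001, -0.086, -0.996], [-1.0, 0.001, -0.001]]
contact_force: [-0.4, 5.6, 3.7]
finger_gap: 0.0359
```

```bash
cat > st.py <<'E'
from workcell import sense
import numpy as np
np.set_printoptions(precision=3,suppress=True)
s=sense();print(s['clock'],s['tool_pos'],'F',s['contact_force'],'T',s['wrist_torque'],'gap',round(s['finger_gap'],4),'j7',s['joints'][6],'eff7',s['effort'][6],'yaw',np.arctan2(-s['eef_rot'][0][2],-s['eef_rot'][1][2]))
E
python3 st.py
```

```text
4.7 [0.549 0.006 0.074] F [-0.435  5.552  3.733] T [1.325 0.153 0.157] gap 0.0359 j7 -112.57344595151132 eff7 -0.1675235666334629 yaw 0.08641907291892031
```

Request:
move_arm(
  jaw=[3,3,3,3,3,3,3,3],
  slide=[
    [0,0,-0.1],
    [0,0,-0.1],
    [0,0,-0.1],
    [0,0,-0.1],
    [0,0,-0.1],
    [0,0,-0.1],
    [0,0,-0.1],
    [0,0,-0.1],
  ],
  rot=[
    [0,0,0],
    [-0.02,0,0],
    [-0.04,0,0],
    [-0.06,0,0],
    [-0.08,0,0],
    [-0.1,0,0],
    [-0.12,0,0],
    [-0.12,0,0],
  ],
)

```text
clock: 5.7
tool_pos: [0.5493, 0.0064, 0.0738]
eef_rot: [[0.0, 0.999, 0.033], [-0.0, 0.033, -0.999], [-1.0, 0.0, 0.0]]
contact_force: [0.4, 2.1, 6.4]
finger_gap: 0.0362
```

```bash
python3 st.py
```

```text
5.7 [0.549 0.006 0.074] F [0.449 2.082 6.42 ] T [0.383 0.206 0.032] gap 0.0362 j7 -106.56581570812857 eff7 0.24007318541407585 yaw -0.03288588619621905
```

Request:
move_arm(
  jaw=[3,3,3,3,3,3,3,3],
  slide=[
    [0,0,0],
    [0,0,0],
    [0,0,0],
    [0,0,0],
    [0,0,0],
    [0,0,0],
    [0,0,0],
    [0,0,0],
  ],
  rot=[
    [-0.02,0,0],
    [-0.04,0,0],
    [-0.06,0,0],
    [-0.08,0,0],
    [-0.1,0,0],
    [-0.12,0,0],
    [-0.14,0,0],
    [-0.16,0,0],
  ],
)

```text
clock: 6.7
tool_pos: [0.5493, 0.0064, 0.0738]
eef_rot: [[0.0, 0.981, 0.192], [-0.0, 0.192, -0.981], [-1.0, 0.0, 0.0]]
contact_force: [-0.9, 1.5, 5.3]
finger_gap: 0.0362
```

```bash
python3 st.py
```

```text
6.7 [0.549 0.006 0.074] F [-0.923  1.48   5.282] T [ 0.326  0.214 -0.049] gap 0.0362 j7 -98.41143294393866 eff7 -0.42751695960760117 yaw -0.19316819651610737
```

Request:
move_arm(
  jaw=[3,3,3,3,3,3,3,3],
  slide=[
    [0,0,0],
    [0,0,0],
    [0,0,0],
    [0,0,0],
    [0,0,0],
    [0,0,0],
    [0,0,0],
    [0,0,0],
  ],
  rot=[
    [-0.03,0,0],
    [-0.06,0,0],
    [-0.09,0,0],
    [-0.12,0,0],
    [-0.15,0,0],
    [-0.18,0,0],
    [-0.2,0,0],
    [-0.2,0,0],
  ],
)

```text
clock: 7.7
tool_pos: [0.5493, 0.0063, 0.0738]
eef_rot: [[0.001, 0.924, 0.383], [-0.0, 0.383, -0.924], [-1.0, 0.0, 0.0]]
contact_force: [-0.2, 1.0, 5.3]
finger_gap: 0.0357
```

```bash
python3 st.py
```

```text
7.7 [0.549 0.006 0.074] F [-0.159  1.022  5.3  ] T [0.234 0.146 0.028] gap 0.0357 j7 -88.26453093468069 eff7 0.2426419034600258 yaw -0.3928191225734477
```

Request:
move_arm(
  jaw=[6,6,6,6,6,6,6,6],
  slide=[
    [0,0,0],
    [0,0,0],
    [0,0,0],
    [-0.8,0,0],
    [-2,0,0],
    [-2.9,0,0],
    [-2.9,0,0],
    [-2.9,0,0],
  ],
  rot=[
    [0,0,0],
    [0,0,0],
    [0,0,0],
    [0,0,0],
    [-0.15,0,0],
    [-0.33,0,0],
    [-0.51,0,0],
    [-0.69,0,0],
  ],
)

```text
clock: 8.7
tool_pos: [0.5493, 0.0065, 0.1032]
eef_rot: [[0.001, 0.464, 0.886], [-0.0, 0.886, -0.464], [-1.0, 0.0, 0.001]]
contact_force: [0.5, 0.4, 0.1]
finger_gap: 0.0601
```

Request:
move_arm(
  jaw=[5,4,4,4,4,4,4,4],
  slide=[
    [0,0,0],
    [0,0,0],
    [0,0,0],
    [0,0,0],
    [0,0,0],
    [0,0,0],
    [0,0,0],
    [0,0,0],
  ],
  rot=[
    [-0.18,0,0],
    [-0.36,0,0],
    [-0.54,0,0],
    [-0.72,0,0],
    [-0.9,0,0],
    [-1.08,0,0],
    [-1.26,0,0],
    [-1.44,0,0],
  ],
)

```text
clock: 9.7
tool_pos: [0.5492, 0.0064, 0.103]
eef_rot: [[0.0, -0.818, 0.575], [-0.0, 0.575, 0.818], [-1.0, -0.001, -0.0]]
contact_force: [0.4, 0.3, -0.1]
finger_gap: 0.0399
```

Request:
move_arm(
  jaw=[3.5,3,3,3,3,3,3,3],
  slide=[
    [0,0,0],
    [0,0,0],
    [0,0,0],
    [0,0,0],
    [0,0,0],
    [0,0,0],
    [0,0,0],
    [0,0,0],
  ],
  rot=[
    [-0.15,0,0],
    [-0.3,0,0],
    [-0.45,0,0],
    [-0.567,0,0],
    [-0.567,0,0],
    [-0.567,0,0],
    [-0.567,0,0],
    [-0.567,0,0],
  ],
)

```text
clock: 10.7
tool_pos: [0.5491, 0.0066, 0.1026]
eef_rot: [[0.0, -0.999, 0.052], [-0.0, 0.052, 0.999], [-1.0, -0.0, -0.0]]
contact_force: [-0.1, -0.3, -0.4]
finger_gap: 0.03
```

```bash
python3 st.py; python3 - <<'E'
from h import *
im=get_image('side')[:,:,::-1];cv2.imwrite('pics/side2.png',im)
cv2.imwrite('pics/m3.png',cv2.resize(im[175:295,300:400],(500,600),interpolation=cv2.INTER_CUBIC))
E
```

```text
10.7 [0.549 0.007 0.103] F [-0.11  -0.25  -0.376] T [ 0.046 -0.097 -0.03 ] gap 0.03 j7 49.77447099567307 eff7 -0.03831175155937672 yaw -3.089095195860727
```

View pics/m3.png

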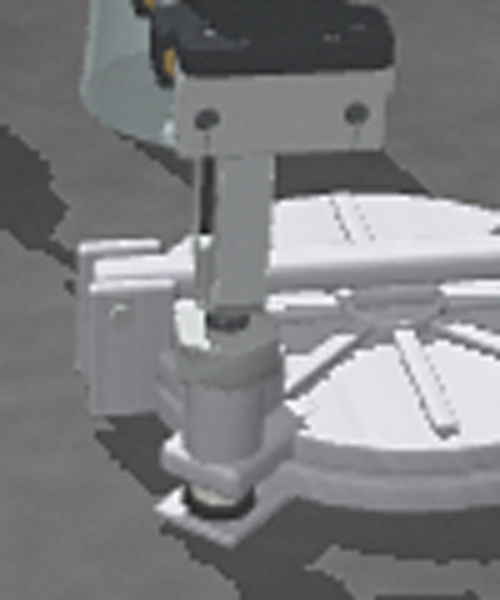

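The fingers straddle the tab, tips (y≈305) above the collar (y≈320). Closing on the tab.

Request:
move_arm(
  jaw=[2,1.5,0.8,0.5,0.5,0.5,0.5,0.5],
  slide=[
    [0,0,0],
    [0,0,0],
    [0,0,0],
    [0,0,0],
    [0,0,0],
    [0,0,0],
    [0,0,0],
    [0,0,0],
  ],
  rot=[
    [0,0,0],
    [0,0,0],
    [0,0,0],
    [0,0,0],
    [0,0,0],
    [0,0,0],
    [0,0,0],
    [0,0,0],
  ],
  newtons=25,
)

```text
clock: 11.75
tool_pos: [0.5491, 0.0065, 0.1025]
eef_rot: [[0.0, -0.999, 0.052], [0.0, 0.052, 0.999], [-1.0, -0.0, 0.0]]
contact_force: [2.0, -0.9, -1.8]
finger_gap: 0.0101
```

```bash
python3 st.py
```

```text
11.75 [0.549 0.007 0.103] F [ 1.985 -0.912 -1.788] T [-0.057 -0.488  0.022] gap 0.0101 j7 49.81352694464693 eff7 0.0359899818431586 yaw -3.089751808402951
```

Request:
move_arm(
  jaw=[0.5,0.5,0.5,0.5,0.5,0.5,0.5,0.5],
  slide=[
    [0,0,0],
    [0,0,0],
    [0,0,0],
    [0,0,0],
    [0,0,0],
    [0,0,0],
    [0,0,0],
    [0,0,0],
  ],
  rot=[
    [0.04,0,0],
    [0.08,0,0],
    [0.12,0,0],
    [0.16,0,0],
    [0.2,0,0],
    [0.24,0,0],
    [0.27,0,0],
    [0.3,0,0],
  ],
)

```text
clock: 12.75
tool_pos: [0.5491, 0.0066, 0.1025]
eef_rot: [[0.0, -0.938, 0.346], [0.0, 0.346, 0.938], [-1.0, -0.0, 0.0]]
contact_force: [3.5, -0.1, -3.4]
finger_gap: 0.0094
```

```bash
python3 st.py
```

```text
12.75 [0.549 0.007 0.102] F [ 3.505 -0.081 -3.447] T [ 0.014 -0.871  0.078] gap 0.0094 j7 34.84966340140699 eff7 0.6095832400023937 yaw -2.787895399607624
```

Request:
move_arm(
  jaw=[0.5,0.5,0.5,0.5,0.5,0.5,0.5,0.5],
  slide=[
    [0,0,0],
    [0,0,0],
    [0,0,0],
    [0,0,0],
    [0,0,0],
    [0,0,0],
    [0,0,0],
    [0,0,0],
  ],
  rot=[
    [0.015,0,0],
    [0.03,0,0],
    [0.045,0,0],
    [0.06,0,0],
    [0.07,0,0],
    [0.08,0,0],
    [0.08,0,0],
    [0.08,0,0],
  ],
)

```text
clock: 13.75
tool_pos: [0.5491, 0.0067, 0.1025]
eef_rot: [[0.0, -0.908, 0.418], [0.0, 0.418, 0.908], [-1.0, -0.0, 0.0]]
contact_force: [4.0, 1.3, -5.0]
finger_gap: 0.0101
```

```bash
python3 st.py
```

```text
13.75 [0.549 0.007 0.103] F [ 4.032  1.344 -5.015] T [ 0.382 -1.179  0.029] gap 0.0101 j7 30.974890613968512 eff7 -0.047638979740440845 yaw -2.709881706337734
```

Request:
move_arm(
  jaw=[0.5,0.5,0.5,0.5,0.5,0.5,0.5,0.5],
  slide=[
    [0,0,0],
    [0,0,0],
    [0,0,0],
    [0,0,0],
    [0,0,0],
    [0,0,0],
    [0,0,0],
    [0,0,0],
  ],
  rot=[
    [0.01,0,0],
    [0.02,0,0],
    [0.03,0,0],
    [0.04,0,0],
    [0.05,0,0],
    [0.06,0,0],
    [0.07,0,0],
    [0.08,0,0],
  ],
)

```text
clock: 14.75
tool_pos: [0.5491, 0.0067, 0.1025]
eef_rot: [[0.0, -0.871, 0.49], [0.0, 0.49, 0.871], [-1.0, -0.0, 0.0]]
contact_force: [4.5, 2.9, -5.6]
finger_gap: 0.0098
```

```bash
python3 st.py
```

```text
14.75 [0.549 0.007 0.103] F [ 4.517  2.9   -5.584] T [ 0.449 -1.331  0.054] gap 0.0098 j7 26.952410400988143 eff7 0.1680154586210847 yaw -2.6290442531327156
```

Request:
move_arm(
  jaw=[0.5,0.5,0.5,0.5,0.5,0.5,0.5,0.5],
  slide=[
    [0,-0.05,0.04],
    [0,-0.09,0.08],
    [0,-0.09,0.08],
    [0,-0.09,0.08],
    [0,-0.09,0.08],
    [0,-0.09,0.08],
    [0,-0.09,0.08],
    [0,-0.09,0.08],
  ],
  rot=[
    [0.01,0,0],
    [0.02,0,0],
    [0.03,0,0],
    [0.04,0,0],
    [0.05,0,0],
    [0.06,0,0],
    [0.07,0,0],
    [0.08,0,0],
  ],
)

```text
clock: 15.75
tool_pos: [0.5493, 0.0067, 0.1025]
eef_rot: [[-0.002, -0.83, 0.558], [-0.001, 0.558, 0.83], [-1.0, 0.001, -0.002]]
contact_force: [-5.5, 0.2, 4.8]
finger_gap: 0.01
```

```bash
python3 st.py
```

```text
15.75 [0.549 0.007 0.102] F [-5.508  0.184  4.771] T [0.126 1.187 0.015] gap 0.01 j7 22.94137250779401 eff7 0.17119922675192356 yaw -2.5490692661362497
```

Request:
move_arm(
  jaw=[0.5,0.5,0.5,0.5,0.5,0.5,0.5,0.5],
  slide=[
    [0,0.04,-0.03],
    [0,0.04,-0.03],
    [0,0.04,-0.03],
    [0,0.04,-0.03],
    [0,0.04,-0.03],
    [0,0.04,-0.03],
    [0,0.04,-0.03],
    [0,0.04,-0.03],
  ],
  rot=[
    [0.01,0,0],
    [0.02,0,0],
    [0.03,0,0],
    [0.04,0,0],
    [0.05,0,0],
    [0.06,0,0],
    [0.07,0,0],
    [0.08,0,0],
  ],
)

```text
clock: 16.75
tool_pos: [0.5493, 0.0067, 0.1024]
eef_rot: [[-0.001, -0.782, 0.623], [-0.0, 0.623, 0.782], [-1.0, 0.001, -0.001]]
contact_force: [-5.2, -0.5, 4.9]
finger_gap: 0.0099
```

```bash
python3 st.py
```

```text
16.75 [0.549 0.007 0.102] F [-5.205 -0.509  4.87 ] T [0.071 1.155 0.075] gap 0.0099 j7 18.954226190724988 eff7 0.17157455440610647 yaw -2.4690563033625765
```

Request:
move_arm(
  jaw=[0.5,0.5,0.5,0.5,0.5,0.5,0.5,0.5],
  slide=[
    [0,0.02,-0.02],
    [0,0.02,-0.02],
    [0,0.02,-0.02],
    [0,0.02,-0.02],
    [0,0.02,-0.02],
    [0,0.02,-0.02],
    [0,0.02,-0.02],
    [0,0.02,-0.02],
  ],
  rot=[
    [0.01,0,0],
    [0.02,0,0],
    [0.03,0,0],
    [0.04,0,0],
    [0.05,0,0],
    [0.06,0,0],
    [0.07,0,0],
    [0.08,0,0],
  ],
)

```text
clock: 17.75
tool_pos: [0.5493, 0.0067, 0.1024]
eef_rot: [[-0.0, -0.73, 0.684], [-0.0, 0.684, 0.73], [-1.0, 0.0, -0.0]]
contact_force: [-5.3, -0.6, 3.8]
finger_gap: 0.0098
```

```bash
python3 st.py
```

```text
17.75 [0.549 0.007 0.102] F [-5.269 -0.626  3.821] T [0.01  1.097 0.064] gap 0.0098 j7 14.96044127777615 eff7 0.1718558231368661 yaw -2.389042778282418
```

Request:
move_arm(
  jaw=[0.5,0.5,0.5,0.5,0.5,0.5,0.5,0.5],
  slide=[
    [0,0,0],
    [0,0,0],
    [0,0,0],
    [0,0,0],
    [0,0,0],
    [0,0,0],
    [0,0,0],
    [0,0,0],
  ],
  rot=[
    [0.01,0,0],
    [0.02,0,0],
    [0.03,0,0],
    [0.04,0,0],
    [0.05,0,0],
    [0.06,0,0],
    [0.07,0,0],
    [0.08,0,0],
  ],
)

```text
clock: 18.75
tool_pos: [0.5493, 0.0067, 0.1025]
eef_rot: [[-0.0, -0.673, 0.74], [-0.0, 0.74, 0.673], [-1.0, 0.0, -0.0]]
contact_force: [-5.2, -0.1, 3.2]
finger_gap: 0.0099
```

```bash
python3 st.py
```

```text
18.75 [0.549 0.007 0.102] F [-5.238 -0.134  3.22 ] T [0.026 1.081 0.035] gap 0.0099 j7 10.954102716638626 eff7 0.17228596843779087 yaw -2.3090670514260037
```

Request:
move_arm(
  jaw=[0.5,0.5,0.5,0.5,0.5,0.5,0.5,0.5],
  slide=[
    [0,0,0],
    [0,0,0],
    [0,0,0],
    [0,0,0],
    [0,0,0],
    [0,0,0],
    [0,0,0],
    [0,0,0],
  ],
  rot=[
    [0.01,0,0],
    [0.02,0,0],
    [0.03,0,0],
    [0.04,0,0],
    [0.05,0,0],
    [0.06,0,0],
    [0.07,0,0],
    [0.08,0,0],
  ],
)

```text
clock: 19.75
tool_pos: [0.5493, 0.0067, 0.1025]
eef_rot: [[-0.0, -0.612, 0.791], [-0.0, 0.791, 0.612], [-1.0, 0.0, -0.0]]
contact_force: [-5.8, -0.2, 3.0]
finger_gap: 0.0095
```

```bash
python3 st.py
```

```text
19.75 [0.549 0.007 0.102] F [-5.765 -0.235  3.014] T [0.051 1.05  0.108] gap 0.0095 j7 6.944725348155799 eff7 0.16356409527361393 yaw -2.2290781652954905
```

Request:
move_arm(
  jaw=[0.5,0.5,0.5,0.5,0.5,0.5,0.5,0.5],
  slide=[
    [0,0,0],
    [0,0,0],
    [0,0,0],
    [0,0,0],
    [0,0,0],
    [0,0,0],
    [0,0,0],
    [0,0,0],
  ],
  rot=[
    [0.008,0,0],
    [0.016,0,0],
    [0.024,0,0],
    [0.032,0,0],
    [0.04,0,0],
    [0.04,0,0],
    [0.04,0,0],
    [0.04,0,0],
  ],
)

```text
clock: 20.75
tool_pos: [0.5493, 0.0068, 0.1025]
eef_rot: [[-0.0, -0.58, 0.815], [0.0, 0.815, 0.58], [-1.0, 0.0, -0.0]]
contact_force: [-4.9, 1.0, 2.6]
finger_gap: 0.0102
```

```bash
python3 st.py; python3 st.py
```

```text
20.75 [0.549 0.007 0.102] F [-4.923  0.962  2.589] T [0.034 1.057 0.088] gap 0.0102 j7 4.964485799641093 eff7 -0.07240327773615718 yaw -2.1896698100378496
20.75 [0.549 0.007 0.102] F [-4.923  0.962  2.589] T [0.034 1.057 0.088] gap 0.0102 j7 4.964485799641093 eff7 -0.07240327773615718 yaw -2.1896698100378496
```

Request:
move_arm(
  jaw=[0.5,0.5,0.5,0.5,0.5,0.5,0.5,0.5],
  slide=[
    [0,0,0],
    [0,0,0],
    [0,0,0],
    [0,0,0],
    [0,0,0],
    [0,0,0],
    [0,0,0],
    [0,0,0],
  ],
  rot=[
    [0.01,0,0],
    [0.02,0,0],
    [0.03,0,0],
    [0.04,0,0],
    [0.05,0,0],
    [0.06,0,0],
    [0.06,0,0],
    [0.06,0,0],
  ],
)

```text
clock: 21.75
tool_pos: [0.5493, 0.0068, 0.1025]
eef_rot: [[-0.0, -0.53, 0.848], [-0.0, 0.848, 0.53], [-1.0, 0.0, -0.0]]
contact_force: [-4.8, 0.6, 2.8]
finger_gap: 0.0099
```

```bash
python3 st.py
```

```text
21.75 [0.549 0.007 0.102] F [-4.797  0.649  2.776] T [0.076 1.081 0.066] gap 0.0099 j7 1.958181667871007 eff7 -0.12816681526601315 yaw -2.129871568658447
```

Still free (0.066 N m). Continuing with 0.08.

Request:
move_arm(
  jaw=[0.5,0.5,0.5,0.5,0.5,0.5,0.5,0.5],
  slide=[
    [0,0,0],
    [0,0,0],
    [0,0,0],
    [0,0,0],
    [0,0,0],
    [0,0,0],
    [0,0,0],
    [0,0,0],
  ],
  rot=[
    [0.01,0,0],
    [0.02,0,0],
    [0.03,0,0],
    [0.04,0,0],
    [0.05,0,0],
    [0.06,0,0],
    [0.07,0,0],
    [0.08,0,0],
  ],
)

```text
clock: 22.75
tool_pos: [0.5494, 0.0068, 0.1025]
eef_rot: [[-0.0, -0.461, 0.888], [0.0, 0.888, 0.461], [-1.0, 0.0, -0.0]]
contact_force: [-4.1, 0.6, 2.8]
finger_gap: 0.0099
```

```bash
python3 st.py
```

```text
22.75 [0.549 0.007 0.102] F [-4.104  0.612  2.777] T [0.109 1.048 0.237] gap 0.0099 j7 -2.0834466803373646 eff7 -0.010850253165699542 yaw -2.0495970163263513
```

Touch felt (0.237 N m). One small step more to confirm.

Request:
move_arm(
  jaw=[0.5,0.5,0.5,0.5,0.5,0.5,0.5,0.5],
  slide=[
    [0,0,0],
    [0,0,0],
    [0,0,0],
    [0,0,0],
    [0,0,0],
    [0,0,0],
    [0,0,0],
    [0,0,0],
  ],
  rot=[
    [0.005,0,0],
    [0.01,0,0],
    [0.01,0,0],
    [0.01,0,0],
    [0.01,0,0],
    [0.01,0,0],
    [0.01,0,0],
    [0.01,0,0],
  ],
)

```text
clock: 23.75
tool_pos: [0.5494, 0.0068, 0.1025]
eef_rot: [[-0.0, -0.452, 0.892], [0.0, 0.892, 0.452], [-1.0, 0.0, -0.0]]
contact_force: [-4.1, 0.2, 2.6]
finger_gap: 0.0099
```

```bash
python3 st.py; python3 -c "
from workcell import *
for i in range(4):
    get_image('side');print(sense()['wrist_torque'][2])"
```

```text
23.75 [0.549 0.007 0.103] F [-4.078  0.153  2.562] T [0.069 1.036 0.255] gap 0.0099 j7 -2.567401208102418 eff7 -0.2455987874418497 yaw -2.0399567415091013
0.21333222166499127
0.2655904578350591
0.13315457233737488
0.3051284158822574
```

Request:
move_arm(
  jaw=[0.5,0.5,0.5,0.5,0.5,0.5,0.5,0.5],
  slide=[
    [0,0,0],
    [0,0,0],
    [0,0,0],
    [0,0,0],
    [0,0,0],
    [0,0,0],
    [0,0,0],
    [0,0,0],
  ],
  rot=[
    [0.008,0,0],
    [0.015,0,0],
    [0.015,0,0],
    [0.015,0,0],
    [0.015,0,0],
    [0.015,0,0],
    [0.015,0,0],
    [0.015,0,0],
  ],
)

```text
clock: 24.95
tool_pos: [0.5494, 0.0068, 0.1025]
eef_rot: [[-0.0, -0.439, 0.899], [0.0, 0.899, 0.439], [-1.0, 0.0, -0.0]]
contact_force: [-4.9, 0.4, 1.9]
finger_gap: 0.0102
```

```bash
python3 -c "
from workcell import *
t=[sense()['wrist_torque'][2]]
for i in range(8):
    get_image('side');t.append(sense()['wrist_torque'][2])
import numpy as np;print(np.round(t,3),np.mean(t))"
```

```text
[0.238 0.201 0.207 0.308 0.206 0.258 0.214 0.265 0.254] 0.23892297622241904
```

Request:
move_arm(
  jaw=[6,6,6,6,6,6,6,6],
  slide=[
    [0,0,0],
    [0,0,0],
    [0,0,0],
    [0,0,0],
    [0,0.02,-0.04],
    [0,0.02,-0.04],
    [0,0.02,-0.04],
    [0,0.02,-0.04],
  ],
  rot=[
    [0,0,0],
    [0,0,0],
    [0,0,0],
    [0,0,0],
    [-0.15,0,0],
    [-0.3,0,0],
    [-0.464,0,0],
    [-0.464,0,0],
  ],
)

```text
clock: 26.35
tool_pos: [0.5491, 0.0067, 0.1024]
eef_rot: [[-0.0, -0.794, 0.608], [0.001, 0.608, 0.794], [-1.0, 0.0, 0.0]]
contact_force: [-0.3, -0.5, -0.1]
finger_gap: 0.0602
```

```bash
python3 st.py; python3 - <<'E'
from h import *
im=get_image('side')[:,:,::-1];cv2.imwrite('pics/side3.png',im)
b=cv2.resize(im[175:295,300:400],(400,480),interpolation=cv2.INTER_CUBIC)
x,y=.5493,.0068
q=np.array([(proj('side',(x+.0208*np.cos(a),y+.0208*np.sin(a),.088))-[300,175]+.5)*4 for a in .394+np.arange(6)*np.pi/3]).astype(int)
c=b.copy();cv2.polylines(c,[q],True,(0,0,255),1)
cv2.imwrite('pics/m4.png',np.hstack([b,c]))
E
```

```text
26.35 [0.549 0.007 0.102] F [-0.254 -0.507 -0.112] T [-0.022 -0.139  0.047] gap 0.0602 j7 19.924027424604805 eff7 2.7453046292066574 yaw -2.487687027636138
```

View pics/m4.png

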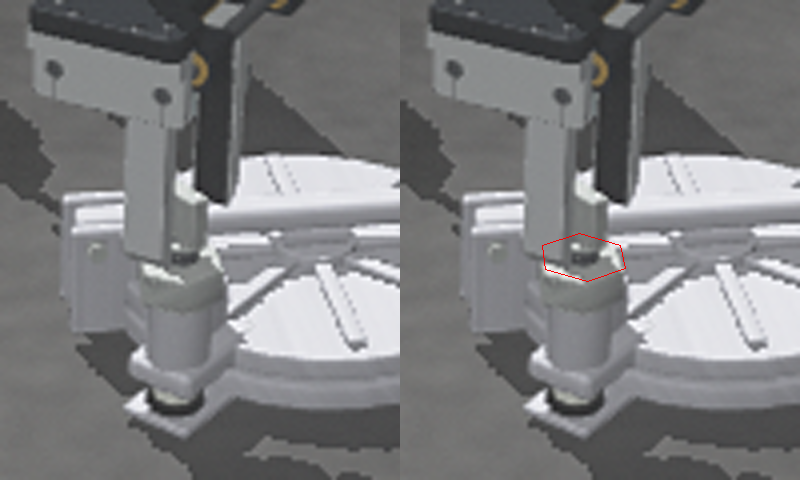

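```bash
python3 - <<'E'
from h import *
im=cv2.imread('pics/side3.png')
o=[]
x,y=.5480,.0055
for d in (None,22.6,2):
    b=cv2.resize(im[228:262,327:364],(266*1,244),interpolation=cv2.INTER_CUBIC);b=cv2.convertScaleAbs(b,alpha=1.2)
    if d is not None:
        for z in(.088,.07):
            q=np.array([(proj('side',(x+.0208*np.cos(a),y+.0208*np.sin(a),z))-[327,228]+.5)*7.19 for a in np.radians(d)+np.arange(6)*np.pi/3]).astype(int)
            cv2.polylines(b,[q],True,(0,0,255),1)
    o.append(b)
cv2.imwrite('pics/m5.png',np.hstack(o))
E
```

```text
(no output)
```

View pics/m5.png

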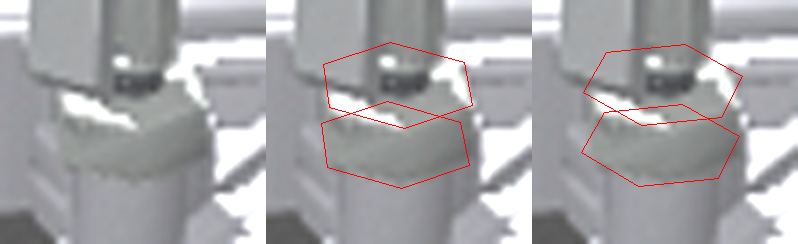

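The zoom matches the nut at +22.6° (front corner at px ≈135,125), so it did not follow the screw. Descending, then gripping the nut.

Request:
move_arm(
  jaw=[6,6,6,6,6,6,6,6],
  slide=[
    [0.5,0,0],
    [1.2,0,0],
    [2,0,0],
    [2.6,0,0],
    [2.9,0,0],
    [2.9,0,0],
    [2.9,0,0],
    [2.9,0,0],
  ],
  rot=[
    [0,0,0],
    [0,0,0],
    [0,0,0],
    [0,0,0],
    [0,0,0],
    [0,0,0],
    [0,0,0],
    [0,0,0],
  ],
)

```text
clock: 27.4
tool_pos: [0.5491, 0.0067, 0.0737]
eef_rot: [[0.0, -0.794, 0.608], [0.0, 0.608, 0.794], [-1.0, -0.0, 0.0]]
contact_force: [-0.4, 0.2, 0.9]
finger_gap: 0.06
```

Request:
move_arm(
  jaw=[5,4,3,3,3,3,3,3],
  slide=[
    [0,0,0],
    [0,0,0],
    [0,0,0],
    [0,0,0],
    [0,0,0],
    [0,0,0],
    [0,0,0],
    [0,0,0],
  ],
  rot=[
    [0,0,0],
    [0,0,0],
    [0,0,0],
    [0,0,0],
    [0,0,0],
    [0,0,0],
    [0,0,0],
    [0,0,0],
  ],
  newtons=30,
)

```text
clock: 28.4
tool_pos: [0.549, 0.0068, 0.0735]
eef_rot: [[0.0, -0.794, 0.607], [0.0, 0.607, 0.794], [-1.0, -0.0, 0.0]]
contact_force: [0.8, 0.4, 0.6]
finger_gap: 0.0367
```

```bash
python3 st.py
```

```text
28.4 [0.549 0.007 0.074] F [0.761 0.416 0.562] T [ 0.115 -0.291 -0.027] gap 0.0367 j7 17.92764726181508 eff7 0.020565807935781777 yaw -2.48872279534641
```

Request:
move_arm(
  jaw=[3,3,3,3,3,3,3,3],
  slide=[
    [0,0,0],
    [0,0,0],
    [0,0,0],
    [0,0,0],
    [0,0,0],
    [0,0,0],
    [0,0,0],
    [0,0,0],
  ],
  rot=[
    [0.04,0,0],
    [0.08,0,0],
    [0.12,0,0],
    [0.16,0,0],
    [0.2,0,0],
    [0.24,0,0],
    [0.26,0,0],
    [0.28,0,0],
  ],
)

```text
clock: 29.4
tool_pos: [0.5492, 0.0069, 0.0736]
eef_rot: [[0.0, -0.595, 0.804], [0.0, 0.804, 0.595], [-1.0, -0.0, 0.0]]
contact_force: [2.0, 2.0, -1.3]
finger_gap: 0.0361
```

```bash
python3 st.py
```

```text
29.4 [0.549 0.007 0.074] F [ 1.986  2.002 -1.345] T [ 0.475 -0.892 -0.009] gap 0.0361 j7 3.948242074966973 eff7 0.38481191731989384 yaw -2.207640720835857
```

Request:
move_arm(
  jaw=[3,3,3,3,3,3,3,3],
  slide=[
    [0,0,0],
    [0,0,0],
    [0,0,0],
    [0,0,0],
    [0,0,0],
    [0,0,0],
    [0,0,0],
    [0,0,0],
  ],
  rot=[
    [0.02,0,0],
    [0.04,0,0],
    [0.06,0,0],
    [0.08,0,0],
    [0.09,0,0],
    [0.1,0,0],
    [0.1,0,0],
    [0.1,0,0],
  ],
)

```text
clock: 30.4
tool_pos: [0.5492, 0.0069, 0.0735]
eef_rot: [[0.0, -0.512, 0.859], [0.0, 0.859, 0.512], [-1.0, 0.0, 0.0]]
contact_force: [4.6, 1.5, -2.0]
finger_gap: 0.0358
```

```bash
python3 st.py
```

```text
30.4 [0.549 0.007 0.074] F [ 4.644  1.48  -1.967] T [ 0.677 -1.148 -0.023] gap 0.0358 j7 -1.0112511913048865 eff7 -0.015774619532749057 yaw -2.108072040359101
```

Request:
move_arm(
  jaw=[3,3,3,3,3,3,3,3],
  slide=[
    [0,-0.01,0.03],
    [0,-0.01,0.03],
    [0,-0.01,0.03],
    [0,-0.01,0.03],
    [0,-0.01,0.03],
    [0,-0.01,0.03],
    [0,-0.01,0.03],
    [0,-0.01,0.03],
  ],
  rot=[
    [0.02,0,0],
    [0.04,0,0],
    [0.06,0,0],
    [0.08,0,0],
    [0.08,0,0],
    [0.08,0,0],
    [0.08,0,0],
    [0.08,0,0],
  ],
)

```text
clock: 31.4
tool_pos: [0.5493, 0.0069, 0.0735]
eef_rot: [[-0.0, -0.442, 0.897], [0.0, 0.897, 0.442], [-1.0, 0.0, -0.0]]
contact_force: [-0.8, 4.3, 3.9]
finger_gap: 0.036
```

```bash
cat > tq.py <<'E'
from workcell import *
import numpy as np
t=[sense()['wrist_torque'][2]]
for i in range(5):
    get_image('side');t.append(sense()['wrist_torque'][2])
print(np.round(t,3),np.mean(t))
E
python3 st.py;python3 tq.py
```

```text
31.4 [0.549 0.007 0.074] F [-0.807  4.303  3.923] T [ 0.887 -0.158  0.14 ] gap 0.036 j7 -4.969025600986449 eff7 -0.12731288094073534 yaw -2.0288257179848057
[0.14  0.116 0.172 0.122 0.139 0.128] 0.13619046784327313
```

Request:
move_arm(
  jaw=[3,3,3,3,3,3,3,3],
  slide=[
    [0,0,0],
    [0,0,0],
    [0,0,0],
    [0,0,0],
    [0,0,0],
    [0,0,0],
    [0,0,0],
    [0,0,0],
  ],
  rot=[
    [0.02,0,0],
    [0.04,0,0],
    [0.06,0,0],
    [0.08,0,0],
    [0.08,0,0],
    [0.08,0,0],
    [0.08,0,0],
    [0.08,0,0],
  ],
)

```text
clock: 32.65
tool_pos: [0.5493, 0.0069, 0.0736]
eef_rot: [[0.0, -0.369, 0.929], [-0.0, 0.929, 0.369], [-1.0, -0.0, 0.0]]
contact_force: [-1.2, 3.8, 5.8]
finger_gap: 0.0361
```

```bash
python3 st.py;python3 tq.py
```

```text
32.65 [0.549 0.007 0.074] F [-1.178  3.814  5.816] T [0.959 0.009 0.433] gap 0.0361 j7 -8.961310929111507 eff7 -0.40724582970142365 yaw -1.9490357617639915
[0.433 0.393 0.393 0.399 0.382 0.378] 0.3963823387713597
```

Nut locked at about 0.40 N m. Releasing and lifting clear.

Request:
move_arm(
  jaw=[6,6,6,6,6,6,6,6],
  slide=[
    [0,0,0],
    [0,0,0],
    [0,0,0],
    [0,0,0],
    [-2,0,0],
    [-5,0,0],
    [-9,0,0],
    [-12,0,0],
  ],
  rot=[
    [0,0,0],
    [0,0,0],
    [0,0,0],
    [0,0,0],
    [0,0,0],
    [0,0,0],
    [0,0,0],
    [0,0,0],
  ],
)

```text
clock: 33.9
tool_pos: [0.5496, 0.0072, 0.1965]
eef_rot: [[0.002, -0.369, 0.929], [0.0, 0.929, 0.369], [-1.0, -0.001, 0.002]]
contact_force: [-0.2, -0.8, 0.5]
finger_gap: 0.0598
```

Request:
move_arm(
  jaw=[6,6,6,6,6,6,6,6],
  slide=[
    [-2,0,0],
    [-5,0,0],
    [-7,0,0],
    [-8,0,0],
    [-8,0,0],
    [-8,0,0],
    [-8,0,0],
    [-8,0,0],
  ],
  rot=[
    [0,0,0],
    [0,0,0],
    [0,0,0],
    [0,0,0],
    [0,0,0],
    [0,0,0],
    [0,0,0],
    [0,0,0],
  ],
)

```text
clock: 34.9
tool_pos: [0.5492, 0.0069, 0.2731]
eef_rot: [[-0.001, -0.369, 0.929], [0.0, 0.929, 0.369], [-1.0, 0.0, -0.001]]
contact_force: [-0.1, -0.1, 1.0]
finger_gap: 0.0602
```

```bash
python3 st.py; python3 - <<'E'
from h import *
im=get_image('side')[:,:,::-1]
a=cv2.resize(im,(400,300));b=cv2.resize(im[205:295,300:420],(400,300),interpolation=cv2.INTER_CUBIC)
cv2.imwrite('pics/m6.png',np.hstack([a,b]))
E
```

```text
34.9 [0.549 0.007 0.273] F [-0.052 -0.06   0.996] T [-0.024 -0.187 -0.064] gap 0.0602 j7 2.5228252739104593 eff7 -0.0033593989064684138 yaw -1.948864821735882
```

View pics/m6.png

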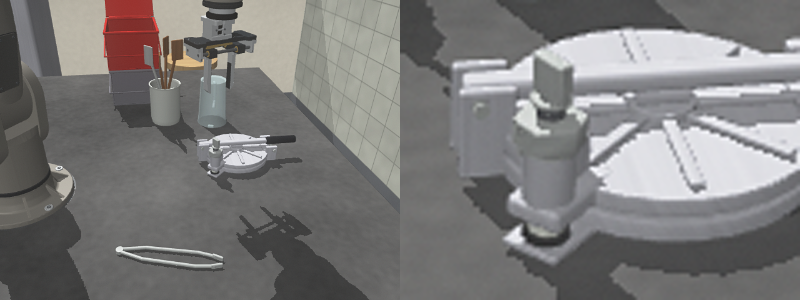

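The gripper is clear above. The tab (crop px 552,80) is turned by about 60°, the nut is seated, and the bystanders are where they were.

```bash
python3 -c "
from workcell import *
print(sign_off())"
```

```text
the job is handed in; nothing more can be done
None
```

The stop screw is set on its pad and the jam nut is locked again. I handed the job in at about 35 s on the clock, with the arm clear of everything.

- **Slackening:** I turned the jam nut anticlockwise about 0.48 rad. It then turned freely; single readings are only good to about 0.05 N m.
- **Screw:** I ran it down in slow steps of up to 0.08 rad, about 1.07 rad in all. It turned freely until it touched, then settled at 0.24 N m averaged over 9 readings (0.20–0.31), inside the 0.15–0.4 range.
- **Locking:** I turned the nut clockwise 0.46 rad. The torque held at 0.40 N m averaged over 6 readings, above the 0.1–0.25 N m it started with.

**Two readings I could not square:**
- The last 0.015 rad step on the screw did not raise the measured torque, though about 0.06 N m more was expected. I put this down to sensor noise and give in the grip.
- With the nut running free before it bit, torque read about -0.02 N m instead of +0.04. The true locking torque may therefore be slightly above 0.40.

The last picture shows the gripper clear, the tab turned by roughly the expected amount, the nut seated, and the tongs, jug and pot where they were. I did not re-measure the torques after letting go.

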